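# Tuck the barrier strip under the cover flap and hold it down

### The arm

A 6-joint arm with a two-finger parallel gripper is mounted at the origin on a cart in front of the work surface, level with it; the furniture and walls round the work are solid. World frame = base frame: x ahead of the robot, y to its left, z up, the work surface at z = 0. Lengths are in mm, angles in rad, forces in N, time in s.
With the tool pointing down it reaches from about 300 to 775 mm from the base axis. Payload 14.6 kg.
Tool frame: the origin (TCP) lies at the very end of the fingers, on their centre line; the grasp point (between the pads) lies 19 mm behind it; z points along the fingers, y is the line along which they close (so a half turn about z gives the same grasp; the last joint's range is limited). The gripper opens to 94 mm and grips with 3 to 60 N. Pads are 16 mm wide; open, the fingers measure 119 mm over their backs; the gripper's body (75 mm by 177 mm) begins 78 mm behind the grasp point.
Start: joints at [1.231, 0.3, 1.521, -0, 1.321, -0.067], TCP at [148.184, 529.652, 205.446] pointing down, gripper open.
Joint ranges: [-3.03, 3.03], [-0.79, 2.21], [0.23, 2.52], [-1.04, 4.18], [0, 3.07], [-2.55, 2.55]. Speed limits (rad/s): [2.22, 2.22, 2.57, 3.14, 3.14, 3.14].

### API

Orientations are given as [roll, pitch, yaw] about the fixed x, y, z axes, in that order (R = Rz(yaw) Ry(pitch) Rx(roll)).
In Python, from cell import manip, eyes, ticket gives the robot as it stands. The module is installed in compiled form; this text tells all that it offers.
- The arm moves only by the tool arm_command, never from a script. Its argument "plan" is a list of rows, each a list of 5 numbers: the opening, from -1 (shut) to 1 (fully open), then the shift along the tool's x, y, z in m, then the turn about the tool's z in rad. In form: [[jaw, dx, dy, dz, roll], ...]. A call has 1 to 20 rows; each row shifts and turns the commanded pose from where the row before left it, along the tool's axes as they then stand; what a row does not reach is not made up. A row lasts 1/8 s, in which the tool goes at most 62.5 mm and 10.7 degrees, less where a joint would pass 70% of its speed; a pose out of reach is approached as far as the arm can. A call is refused whole if a number of a shift passes 0.0625 or a number of a turn 0.188, either way. A call with a gripper value outside its range is refused whole. The fingers move at their own pace and stop on an object; "newtons" is the grip in N (left out, the last holds). Time passes only in rows, so rows that do not move let the fingers close. It gives the time, the measured TCP pose, the force, the opening and the grip force at its end, in the units of the state.
- manip.read_state(): the state, without advancing time (a new reading comes with each control period).
- eyes.camera(name): name is "scene" or "top"; returns a dict with "img" (400x640x3 uint8, blue, green, red), "z_map" (400x640 float32, mm along the optical axis (not along the pixel's ray), 0 where there is no reading), "fx", "fy", "cx", "cy" (pixels), "eye" and "orientation" of the camera in the world. Camera axes: x right, y down, z forward; pixel columns grow to the right and rows downward; lengths in mm; the calibration is good to about 2 mm. A picture is of the moment at which its call begins.
- ticket.sign_off(): hands the job in; it is judged then, once.
The state is a dict: "clock": time; "joints": joint angles; "qd": joint speeds; "effort": joint torques, N m; "eef_pos": TCP position; "eef_rot": TCP orientation; "wrist_force": force on the tool from outside, world axes, zero at the start; "moment": the same for the moment, N m; "finger_gap": finger opening in mm; "finger_force": force on a finger pad.
Only numpy, scipy, OpenCV 4.12 (cv2) and the standard library are available. Lean on these libraries where they do the work, as an engineer would, in place of code of your own. Each camera call takes 0.05 s, during which the arm holds its last target. There are 200 camera calls.

### The job

Pick up the orange barrier strip by its upright rib and tuck its long front edge under the lip of the green cover flap on the brown fixture, without lifting the flap, until the edge meets the stop ledge beneath it, with the strip square to the flap and its ends in line with the flap's ends. Then press the strip flat on the bed with a gentle push of about ten newtons and finish like that, still gripping and pressing it: do not let go. Leave the upright cell, the tape roll and the row of cells where they are.

Things in the scene. Friction and masses are not known exactly. Their poses are not given: they have to be found in the camera images.
- strip_grip (a point): Loose orange barrier strip: flat flange 100 x 140 x 4 mm with an upright rib 10 mm thick (x), 80 mm long (y), its top 49 mm above the strip's underside. Point: middle of the rib, 30 mm above the underside. x points to the front edge to be tucked in (85 mm ahead; flange ends 15 mm behind the rib), y along the rib, z up. Weighs 0.10 to 0.17 kg, starts flat on the bench (z = 0).
- strip_edge (a point): Middle of the strip's front edge, on its underside; 85 mm ahead of (x) and 30 mm below strip_grip; axes as strip_grip.
- bed_stop (a point): Fixed brown fixture, 210 x 170 mm: middle of the front face of its aluminium stop ledge (130 mm long, 7 mm high), at the level of the pale bed (10 mm above the bench). x: direction in which the strip is pushed in, y along the ledge, z up. The bed reaches 135 mm in front (-x), is 144 mm wide. strip_edge must come to this point.
- lap_lip (a point): Underside of the green flap's front lip, flap down: 44 mm in front (-x) of bed_stop, 15.5 mm above the bed. Flap 140 mm wide (y), 3 mm thick; the lip flares up over its first 14 mm (top 18 mm above the bed), behind that the underside is flat, 9 mm above the bed: the 4 mm flange passes with 5 mm to spare. Point fixed to the fixture.
- lap (a joint): Hinge of the flap at its far edge, 55 mm behind bed_stop; 0 is down (as at the start, resting on its own stop), grows as the flap lifts; 0.01 rad lifts the lip by 1 mm. It weighs 0.12 kg and lifts freely; it falls back by its weight.
- strip: The orange barrier strip itself; origin on its underside below the rib, 30 mm below strip_grip; axes as strip_grip.
- bed: The pale flat bed of the fixture, 180 x 144 mm, top 3 mm above its origin and 10 mm above the bench; fixed to the fixture, its axes are those of bed_stop, its origin 30 mm behind (-x) and 3 mm below bed_stop.
- cell: Bystander: purple upright battery cell, 21 mm across, 70 mm high; origin at the centre of its underside.
- tape_roll: Bystander: roll of amber tape, 86 mm across, 20 mm high; origin at the centre of its underside.
- cell_row: Bystander: row of four purple cells lying on the bench, 71 x 86 x 21 mm; origin at the centre of its underside.

How it is judged (in metres and radians):
On the way, in this order (a step that is already met when the one before it is completed fails the run):
1. the strip is lifted clear of the bench and held in the fingers (height (world z) of strip_edge above 0.03 m and contact force between the fingers and strip above 1 N), for 0.2 s.
2. the front edge is under the flap's lip, in line with it, and the flap is down (x of strip_edge in the frame of bed_stop above -0.034 m and y of strip_edge in the frame of bed_stop between -0.02 and 0.02 m and z of strip_edge in the frame of bed_stop between -0.003 and 0.0075 m and value of joint lap below 0.06 rad), for 0.1 s.
At the end, for the whole second after the job is handed in: Front edge 0 to 6 mm short of the stop ledge, centred within 12 mm, square within 0.1 rad, flat on the bed (within 3 mm, tilt under 0.05 rad), flap down (under 0.04 rad), strip pressed on the bed with 4 to 40 N and still gripped (x of strip_edge in the frame of bed_stop between -0.006 and 0.004 m and y of strip_edge in the frame of bed_stop between -0.012 and 0.012 m and z of strip_edge in the frame of bed_stop between -0.003 and 0.003 m and angle between the x axis of strip_edge and the x axis of bed_stop, either way round below 0.1 rad and angle between strip_edge's own z axis and vertical below 0.05 rad and value of joint lap below 0.04 rad and contact force between strip and bed between 4 and 40 N and contact force between the fingers and strip above 2 N); the arm keeps its last pose, push and grip.
It fails at once if the flap is lifted by more than 0.08 rad (8 mm at the lip) (value of joint lap above 0.08 rad).
It fails at once if the upright cell is moved by more than 30 mm (distance of cell from where it was at the start of the episode above 0.03 m).
It fails at once if the tape roll is moved by more than 30 mm (distance of tape_roll from where it was at the start of the episode above 0.03 m).
It fails at once if the row of cells is moved by more than 30 mm (distance of cell_row from where it was at the start of the episode above 0.03 m).
It fails at once if the upright cell is knocked over (angle between cell's own z axis and vertical above 0.5 rad).
It also fails if it takes over 48 s, if anything falls off the work surface, if the arm or the gripper's body presses on something with over 40 N, if the wrist force passes 120 N, or if a joint passes its speed limit or range.

## Working session

There is one attempt and no reset: what is moved stays moved. The work goes in short steps, Python scripts to look and compute and a tool call to move; the robot and the scene stay as the last step left them, time stands still between calls to the robot, and variables do not carry over. Pictures are saved under pics/ and viewed, at most 10 in all, crops included, and the job is handed in when it is done.

Besides the shell and the picture viewer there is one more tool, called after "Request:" by a JSON object that holds its "fn" and its "kwargs". arm_command: Moves the arm, as the interface text tells. Its arguments: {"type":"object","properties":{"plan":{"type":"array"},"newtons":{"type":"number"}},"required":["plan"]}

```bash
mkdir -p pics; cat > h.py <<'E'
import numpy as np, cv2
from cell import manip, eyes, ticket
from scipy.spatial.transform import Rotation as R
def cam(n):
    c=eyes.camera(n); o=np.array(c["orientation"],float)
    c["R"]=o if o.shape==(3,3) else R.from_euler('xyz',o).as_matrix() if o.size==3 else None
    return c
def cloud(c):
    v,u=np.mgrid[:400,:640]; z=c["z_map"]
    p=np.stack([(u-c["cx"])/c["fx"]*z,(v-c["cy"])/c["fy"]*z,z],-1)
    w=p@c["R"].T+np.array(c["eye"]); w[z==0]=np.nan
    return w
E
python3 - <<'E'
from h import *
print(manip.read_state())
for n in("scene","top"):
    c=cam(n);print(n,c["eye"],c["orientation"],c["fx"],c["cx"],c["cy"]);cv2.imwrite(f"pics/{n}0.png",c["img"])
    np.savez(f"{n}0.npz",w=cloud(c),img=c["img"])
E
```

```text
{'clock': 0.0, 'joints': array([ 1.23144677e+00,  3.00460642e-01,  1.52161291e+00, -7.28634205e-06,
        1.32073900e+00, -6.65791490e-02]), 'qd': array([-0.00064175, -0.00040113,  0.00098943, -0.00067978,  0.00166284,
       -0.00077363]), 'effort': array([-1.18031963e-03, -5.31807232e+01, -3.52739275e+01,  7.07697007e-02,
        2.44154624e-02, -1.25396450e-04]), 'eef_pos': array([148.06810906, 529.39603766, 204.87861622]), 'eef_rot': array([-3.14037499e+00, -7.41179342e-05,  2.86882401e+00]), 'wrist_force': array([-1.05076805,  0.30223497,  0.4251994 ]), 'moment': array([4.91733566e-02, 1.21241445e-02, 3.78062044e-05]), 'finger_force': 0.0, 'finger_gap': 93.99369806590228}
scene [-918.47343108 -736.36534405  949.12110946] [-2.06459084  0.0134681  -1.11640367] 497.3176464474438 317.38853265590154 197.68286212295592
top [ 304.67263503   17.83225461 1746.05749299] [-3.00060063 -0.01695071 -1.59671646] 426.8696104988242 326.48332866023804 199.28747349028757
```

View pics/top0.png

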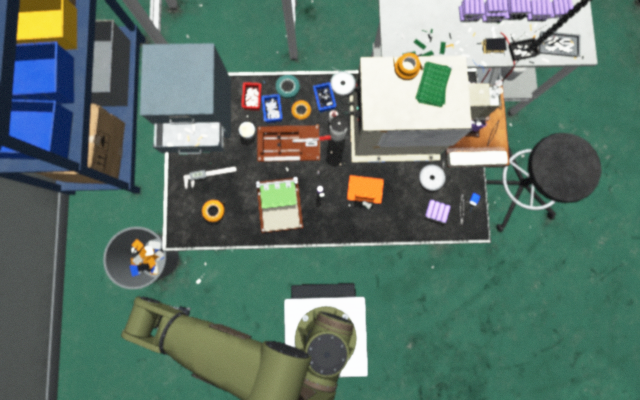

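View pics/scene0.png

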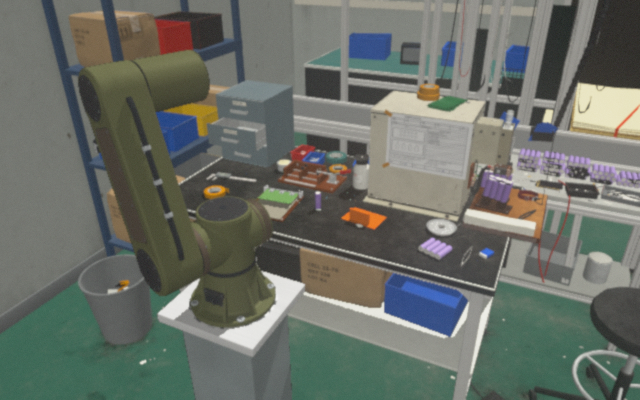

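Top view: the strip is at (365,190) and the fixture at (279,204), with the flap on the far side. The cell is at (320,190), the tape at (213,210) and the cell row at (438,211). The scene view shows the strip's rib at about (358,216).

```bash
python3 - <<'E'
from h import *
T=np.load("top0.npz");S=np.load("scene0.npz")
a=cv2.resize(T["img"][165:240,195:395],None,fx=4,fy=4,interpolation=cv2.INTER_CUBIC)
b=cv2.resize(S["img"][180:240,230:400],None,fx=4.6,fy=4.6,interpolation=cv2.INTER_CUBIC)[:, :800]
b=cv2.copyMakeBorder(b,0,0,0,800-b.shape[1],cv2.BORDER_CONSTANT)
cv2.imwrite("pics/crop.png",np.vstack([a,b]))
for n,D,box in(("top",T,(165,240,195,395)),("scene",S,(175,245,230,400))):
    hsv=cv2.cvtColor(D["img"],cv2.COLOR_BGR2HSV);w=D["w"]
    roi=np.zeros((400,640),bool);roi[box[0]:box[1],box[2]:box[3]]=1
    for k,lo,hi in(("orange",(4,150,100),(16,255,255)),("green",(40,60,80),(75,255,255)),("pale",(15,15,140),(40,90,255)),("purple",(120,40,80),(150,255,255))):
        m=(cv2.inRange(hsv,lo,hi)>0)&roi&(w[...,0]>200)
        nl,l,st,ce=cv2.connectedComponentsWithStats(m.astype(np.uint8))
        for i in range(1,nl):
            if st[i,4]<12: continue
            p=w[l==i]; r=cv2.minAreaRect(p[:,:2].astype(np.float32))
            print(n,k,st[i,4],ce[i].round(),"med",np.nanmedian(p,0).round(1),"z",np.nanpercentile(p[:,2],[2,98]).round(),"rect",np.round(r[0]),np.round(r[1]),round(r[2],1))
            if k=="orange" and st[i,4]>200:
                q=p[p[:,2]>25]; print("  rib",len(q),q.mean(0).round(1),q.min(0).round(),q.max(0).round())
                q=p[p[:,2]<12]; r=cv2.minAreaRect(q[:,:2].astype(np.float32));print("  flange",r, np.median(q[:,2]))
                print(cv2.boxPoints(r).round())
            if k=="green": print(cv2.boxPoints(r).round())
E
```

```text
top orange 889 [365. 189.] med [ 591.9 -178.5    4.2] z [-5. 49.] rect [ 591. -179.] [149. 110.] 81.7
  rib 63 [ 554.2 -171.8   45.1] [ 544. -214.   26.] [ 564. -134.   56.]
  flange ((591.4720458984375, -178.9635009765625), (148.76341247558594, 109.64215850830078), 81.67317962646484) 3.694886316876932
[[ 526. -245.]
 [ 635. -261.]
 [ 656. -113.]
 [ 548.  -97.]]
top orange 41 [299. 207.] med [525.6  95.1   7.8] z [ 0. 14.] rect [522.  95.] [124.   6.] 5.5
top orange 40 [260. 210.] med [520.9 255.2   6.9] z [-1. 15.] rect [507. 255.] [119.   7.] 5.1
top green 717 [278. 196.] med [566.  179.4  22.2] z [ 9. 31.] rect [571. 182.] [ 95. 143.] 5.3
[[518. 249.]
 [531. 106.]
 [625. 115.]
 [612. 257.]]
top pale 758 [281. 218.] med [476.5 169.6  10. ] z [ 1. 19.] rect [480. 171.] [ 97. 146.] 6.0
scene orange 548 [364. 217.] med [ 553.9 -191.2    6.6] z [-1. 50.] rect [ 591. -177.] [147. 122.] 82.7
  rib 142 [ 549.7 -176.1   39.4] [ 536. -215.   25.] [ 566. -135.   53.]
  flange ((591.2447509765625, -176.78001403808594), (146.81396484375, 121.53941345214844), 82.7328109741211) 4.185100422771313
[... 395 characters left out ...]
[ 30. 124.] 5.2
scene pale 126 [376. 201.] med [ 717.8 -178.5    6.7] z [ 2. 11.] rect [ 717. -181.] [116.  48.] 80.8
scene pale 216 [277. 211.] med [482.7 130.4  10.5] z [ 6. 16.] rect [510. 152.] [162. 104.] 6.0
scene pale 38 [396. 205.] med [ 717.6 -259.5    6.9] z [ 0. 12.] rect [ 720. -259.] [34. 30.] 2.0
scene pale 19 [278. 233.] med [3.603e+02 5.670e+01 3.000e-01] z [-3.  5.] rect [361.  57.] [39. 15.] 89.6
scene pale 14 [289. 236.] med [357.5  10.2   2.1] z [-1.  4.] rect [359.  12.] [12. 37.] 0.4
scene pale 29 [304. 240.] med [361.  -45.5   0.4] z [-4.  2.] rect [361. -43.] [74. 14.] 86.2
scene purple 84 [318. 201.] med [576.7   6.4  36.4] z [ 5. 65.] rect [576.   7.] [21. 20.] 28.1
```

View pics/crop.png

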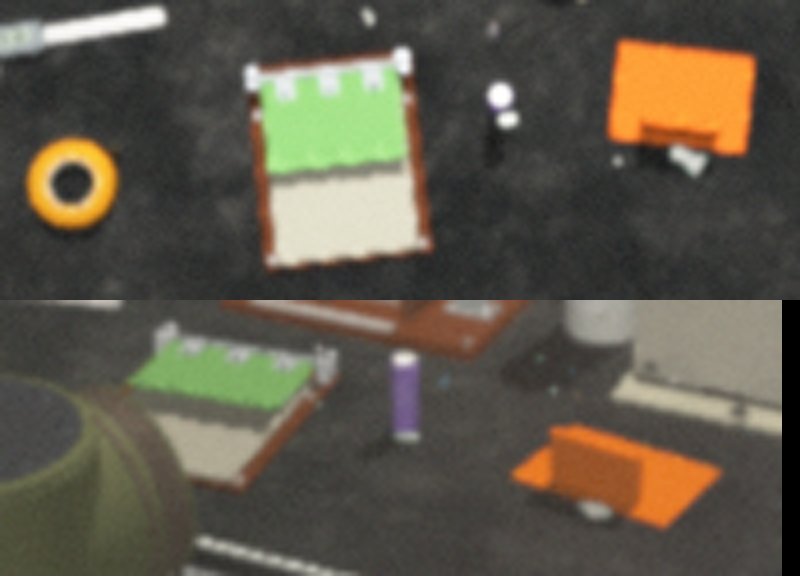

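The rib is on the robot side, with its middle near (556,-172.5) and the strip yaw about -0.14. The bed stop is near (569,181,10) with yaw about 0.097. I'll turn the tool first and then move across.

Request:
{"fn": "arm_command", "kwargs": {"plan": [[0.2,0,0,0,0.18],[-0.2,0,0,0,0.18],[-0.2,0,0,0,0.18],[-0.2,0,0,0,0.18],[-0.2,0,0,0,0.18],[-0.2,0,0,0,0.18],[-0.2,0,0,0,0.18],[-0.2,0,0,0,0.18],[-0.2,0,0,0,0]], "newtons": 30}}

```text
clock: 1.23
eef_pos: [148.1, 529.5, 205.2]
eef_rot: [-3.141, 0.001, 1.43]
wrist_force: [-0.7, 0.4, 0.3]
finger_gap: 37.8
finger_force: 0.0
```

Request:
{"fn": "arm_command", "kwargs": {"plan": [[-0.2,-0.0355,0.0279,0,0],[-0.2,-0.0355,0.0279,0,0],[-0.2,-0.0355,0.0279,0,0],[-0.2,-0.0355,0.0279,0,0],[-0.2,-0.0355,0.0279,0,0],[-0.2,-0.0355,0.0279,0,0],[-0.2,-0.0355,0.0279,0,0],[-0.2,-0.0355,0.0279,0,0],[-0.2,-0.0355,0.0279,0,0],[-0.2,-0.0355,0.0279,0,0],[-0.2,-0.0355,0.0279,0,0],[-0.2,-0.0355,0.0279,0,0],[-0.2,-0.0355,0.0279,0,0],[-0.2,-0.0355,0.0279,0,0],[-0.2,-0.0355,0.0279,0,0],[-0.2,-0.0355,0.0279,0,0],[-0.2,-0.0355,0.0279,0,0],[-0.2,-0.0355,0.0279,0,0],[-0.2,0,0,0,0],[-0.2,0,0,0,0]]}}

```text
clock: 3.72
eef_pos: [554.6, -173.6, 205.1]
eef_rot: [-3.141, -0.0, 1.431]
wrist_force: [0.1, -0.1, -0.5]
finger_gap: 37.2
finger_force: 0.0
```

Request:
{"fn": "arm_command", "kwargs": {"plan": [[-0.2,0,0.001,0.04,0],[-0.2,0,0,0.04,0],[-0.2,0,0,0.04,0],[-0.2,0,0,0.03,0],[-0.2,0,0,0.015,0],[-0.2,0,0,0.015,0],[-0.2,0,0,0.013,0],[-0.2,0,0,0,0],[-1,0,0,0,0],[-1,0,0,0,0],[-1,0,0,0,0],[-1,0,0,0,0],[-1,0,0,0,0],[-1,0,0,0,0]]}}

```text
clock: 5.48
eef_pos: [556.0, -174.2, 12.8]
eef_rot: [3.141, 0.0, 1.429]
wrist_force: [-0.5, 0.8, 6.1]
finger_gap: 9.6
finger_force: 30.0
```

Request:
{"fn": "arm_command", "kwargs": {"plan": [[-1,0,0,-0.01,0],[-1,0,0,-0.02,0],[-1,0,0,-0.02,0],[-1,0,0,-0.02,0],[-1,0,0,0,0],[-1,0,0,0,0],[-1,0,0,0,0],[-1,0,0,0,0]]}}

```text
clock: 6.48
eef_pos: [555.7, -174.0, 81.8]
eef_rot: [-3.141, -0.0, 1.429]
wrist_force: [-0.5, 0.3, -0.4]
finger_gap: 9.9
finger_force: 30.0
```

Request:
{"fn": "arm_command", "kwargs": {"plan": [[-1,-0.0047,-0.0337,0,0],[-1,-0.0047,-0.0337,0,0],[-1,-0.0047,-0.0337,0,0],[-1,-0.0047,-0.0337,0,0],[-1,0,0,0,-0.12],[-1,0,0,0,-0.118],[-1,0.034,0.0033,0,0],[-1,0.034,0.0033,0,0],[-1,0.034,0.0033,0,0],[-1,0.034,0.0033,0,0],[-1,0.034,0.0033,0,0],[-1,0.034,0.0033,0,0],[-1,0.034,0.0033,0,0],[-1,0.034,0.0033,0,0],[-1,0.034,0.0033,0,0],[-1,0.034,0.0033,0,0],[-1,0,0,0,0],[-1,0,0,0,0]]}}

```text
clock: 8.72
eef_pos: [419.9, 167.6, 82.3]
eef_rot: [-3.141, 0.0, 1.667]
wrist_force: [-1.1, -0.7, -1.7]
finger_gap: 10.0
finger_force: 30.0
```

```bash
python3 - <<'E'
from h import *
ims=[]
for n,box in(("top",(165,265,220,350)),("scene",(160,260,220,350))):
    c=cam(n);w=cloud(c);np.savez(f"{n}1.npz",w=w,img=c["img"])
    hsv=cv2.cvtColor(c["img"],cv2.COLOR_BGR2HSV)
    roi=np.zeros((400,640),bool);roi[box[0]:box[1],box[2]:box[3]]=1
    ims.append(cv2.resize(c["img"][box[0]:box[1],box[2]:box[3]],None,fx=4,fy=3,interpolation=cv2.INTER_CUBIC))
    m=(cv2.inRange(hsv,(4,150,100),(16,255,255))>0)&roi&(w[...,2]>50)
    p=w[m];print(n,m.sum(),np.nanmedian(p,0).round(1)); q=p[np.abs(p[:,2]-np.median(p[:,2]))<15]
    r=cv2.minAreaRect(q[:,:2].astype(np.float32));print(r);print(cv2.boxPoints(r).round(1))
    A=np.c_[q[:,:2],np.ones(len(q))];print("plane",np.linalg.lstsq(A,q[:,2],rcond=None)[0])
s=manip.read_state();print(s["eef_pos"],s["eef_rot"],s["wrist_force"],s["finger_force"])
cv2.imwrite("pics/c1.png",np.vstack(ims))
E
```

```text
top 180 [470.4 120.8  74.1]
((455.26507568359375, 170.81239318847656), (99.60066223144531, 137.0382843017578), 6.331145763397217)
[[398.2 233.4]
 [413.3  97.2]
 [512.3 108.2]
 [497.2 244.4]]
plane [ 1.00309668e-02 -6.62180611e-03  6.90897829e+01]
scene 388 [420.6 141.3  76.2]
((604.5348510742188, 145.60093688964844), (262.40863037109375, 420.8359375), 79.61088562011719)
[[373.9  54.5]
 [787.8 -21.4]
 [835.2 236.7]
 [421.2 312.6]]
plane [-1.65503435e-02 -1.04874211e-02  8.51587879e+01]
[420.07141967 167.22760887  82.39987858] [-3.14145011e+00  1.43124756e-04  1.66596395e+00] [-0.15475546  0.20636325 -1.4273868 ] 29.99964863061905
```

View pics/c1.png

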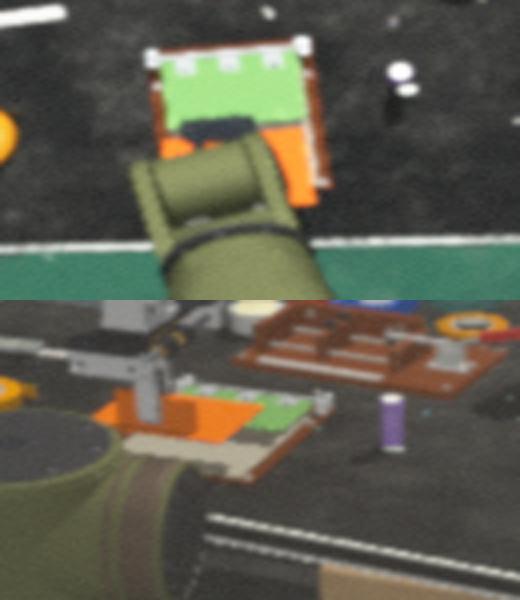

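The strip sits square in the hand with its front edge middle at about (504.7,176). Lower it to 2 mm above the bed, then slide it under the lip.

Request:
{"fn": "arm_command", "kwargs": {"plan": [[-1,0,0,0.02,0],[-1,0,0,0.02,0],[-1,0,0,0.01,0],[-1,0,0,0.0075,0],[-1,0,0,0,0],[-1,0,0,0,0]]}}

```text
clock: 9.57
eef_pos: [420.3, 168.0, 25.4]
eef_rot: [3.141, -0.0, 1.667]
wrist_force: [0.1, -0.5, -1.0]
finger_gap: 9.9
finger_force: 30.0
```

Request:
{"fn": "arm_command", "kwargs": {"plan": [[-1,0,0.006,0,0],[-1,0,0.006,0,0],[-1,0,0.006,0,0],[-1,0,0.006,0,0],[-1,0,0.006,0,0],[-1,0,0.006,0,0],[-1,0,0.006,0,0],[-1,0,0,0,0],[-1,0,0,0,0]]}}

```text
clock: 10.7
eef_pos: [461.7, 171.9, 24.9]
eef_rot: [-3.141, 0.0, 1.667]
wrist_force: [0.4, 0.1, -1.4]
finger_gap: 9.8
finger_force: 30.0
```

```bash
python3 - <<'E'
from h import *
ims=[]
for n,box in(("top",(165,265,220,350)),("scene",(160,260,220,350))):
    c=cam(n);w=cloud(c);np.savez(f"{n}2.npz",w=w,img=c["img"])
    hsv=cv2.cvtColor(c["img"],cv2.COLOR_BGR2HSV)
    roi=np.zeros((400,640),bool);roi[box[0]:box[1],box[2]:box[3]]=1
    ims.append(cv2.resize(c["img"][box[0]:box[1],box[2]:box[3]],None,fx=4,fy=3,interpolation=cv2.INTER_CUBIC))
    m=(cv2.inRange(hsv,(40,60,80),(75,255,255))>0)&roi
    m0=(cv2.inRange(cv2.cvtColor(np.load(n+"0.npz")["img"],cv2.COLOR_BGR2HSV),(40,60,80),(75,255,255))>0)&roi&m
    print(n,"flap dz mean",np.nanmean(w[m0][:,2]-np.load(n+"0.npz")["w"][m0][:,2]))
s=manip.read_state();print(s["eef_pos"],s["eef_rot"],s["wrist_force"],s["finger_force"])
cv2.imwrite("pics/c2.png",np.vstack(ims))
E
```

```text
top flap dz mean 15.778479164745303
scene flap dz mean 1.100774967585399
[461.67444355 171.94603313  24.94318258] [-3.14145769e+00  3.45417263e-05  1.66686412e+00] [ 0.31043368  0.64302875 -1.18600868] 29.99967724084854
```

View pics/c2.png

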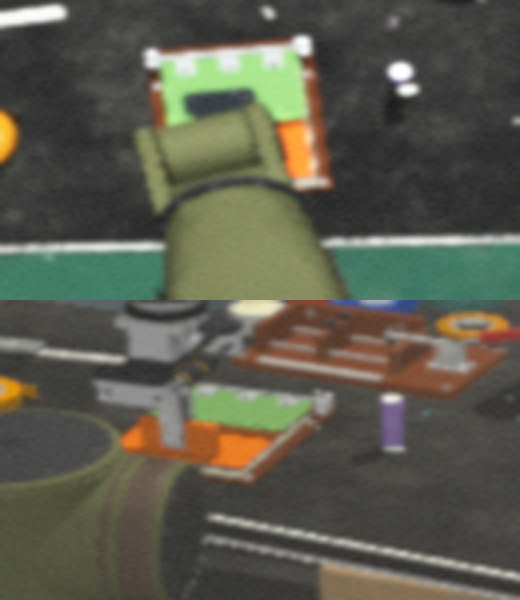

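The edge is under the lip, the flap is still down (green at scene ~(255,410)), and the strip sits centred between the rails. About 22 mm remain, so I'll advance 16 mm and then creep.

Request:
{"fn": "arm_command", "kwargs": {"plan": [[-1,0,0.004,0,0],[-1,0,0.004,0,0],[-1,0,0.004,0,0],[-1,0,0.004,0,0],[-1,0,0,0,0],[-1,0,0,0,0]]}}

```text
clock: 11.55
eef_pos: [477.7, 173.5, 24.9]
eef_rot: [-3.141, 0.0, 1.667]
wrist_force: [-0.0, -1.3, -0.6]
finger_gap: 9.8
finger_force: 30.0
```

Request:
{"fn": "arm_command", "kwargs": {"plan": [[-1,0,0.001,0,0],[-1,0,0.001,0,0],[-1,0,0.001,0,0],[-1,0,0,0,0]]}}

```text
clock: 12.05
eef_pos: [480.8, 173.8, 24.9]
eef_rot: [-3.142, 0.0, 1.667]
wrist_force: [0.3, -0.3, 0.0]
finger_gap: 9.9
finger_force: 30.0
```

Request:
{"fn": "arm_command", "kwargs": {"plan": [[-1,0,0.001,0,0],[-1,0,0.001,0,0],[-1,0,0,0,0]]}}

```text
clock: 12.42
eef_pos: [482.6, 174.0, 24.8]
eef_rot: [-3.141, 0.0, 1.667]
wrist_force: [-1.9, -0.2, -1.6]
finger_gap: 9.7
finger_force: 30.0
```

Request:
{"fn": "arm_command", "kwargs": {"plan": [[-1,0,0.001,0,0],[-1,0,0,0,0]]}}

```text
clock: 12.68
eef_pos: [482.6, 174.0, 24.6]
eef_rot: [-3.139, 0.0, 1.667]
wrist_force: [-8.0, 0.3, 1.6]
finger_gap: 10.2
finger_force: 30.0
```

Request:
{"fn": "arm_command", "kwargs": {"plan": [[-1,0,0.001,0,0],[-1,0,0,0,0]]}}

```text
clock: 12.92
eef_pos: [482.6, 174.0, 24.5]
eef_rot: [-3.136, 0.0, 1.667]
wrist_force: [-15.3, -1.0, 6.4]
finger_gap: 9.9
finger_force: 30.0
```

The stop is reached at x=482.6. I'll back off slightly, lower and press.

Request:
{"fn": "arm_command", "kwargs": {"plan": [[-1,0,-0.003,0,0],[-1,0,0,0.001,0],[-1,0,0,0.001,0],[-1,0,0,0,0],[-1,0,0,0,0]]}}

```text
clock: 13.55
eef_pos: [481.8, 173.9, 22.9]
eef_rot: [3.142, 0.0, 1.667]
wrist_force: [0.1, -0.2, -2.2]
finger_gap: 9.7
finger_force: 30.0
```

Request:
{"fn": "arm_command", "kwargs": {"plan": [[-1,0,0,0.0007,0],[-1,0,0,0,0],[-1,0,0,0,0]]}}

```text
clock: 13.92
eef_pos: [481.9, 173.9, 22.8]
eef_rot: [3.141, -0.0, 1.667]
wrist_force: [-3.3, -1.9, 6.5]
finger_gap: 10.0
finger_force: 30.0
```

Request:
{"fn": "arm_command", "kwargs": {"plan": [[-1,0,0,0.0004,0],[-1,0,0,0,0],[-1,0,0,0,0],[-1,0,0,0,0],[-1,0,0,0,0],[-1,0,0,0,0]]}}

```text
clock: 14.68
eef_pos: [481.9, 173.9, 22.7]
eef_rot: [3.141, -0.0, 1.667]
wrist_force: [-5.9, -2.6, 12.1]
finger_gap: 9.6
finger_force: 30.0
```

```bash
python3 - <<'E'
from h import *
ims=[]
for n,box in(("top",(165,265,220,350)),("scene",(160,260,220,350))):
    c=cam(n)
    ims.append(cv2.resize(c["img"][box[0]:box[1],box[2]:box[3]],None,fx=4,fy=3,interpolation=cv2.INTER_CUBIC))
    w=cloud(c);w0=np.load(n+"0.npz");g=lambda i:cv2.inRange(cv2.cvtColor(i,cv2.COLOR_BGR2HSV),(40,60,80),(75,255,255))>0
    m=g(c["img"])&g(w0["img"]);m[:160]=0;m[265:]=0;m[:,:220]=0;m[:,350:]=0
    m&=w0["w"][...,0]<570
    print(n,"flap dz median",m.sum(),np.nanmedian(w[m][:,2]-w0["w"][m][:,2]))
s=manip.read_state();print(s["eef_pos"],s["eef_rot"],s["wrist_force"],s["finger_force"])
cv2.imwrite("pics/c3.png",np.vstack(ims))
E
```

```text
top flap dz median 111 0.6981912080552775
scene flap dz median 80 -0.32058865376501444
[481.87389835 173.91307439  22.75650418] [ 3.14120726e+00 -3.21843937e-07  1.66691383e+00] [-5.94342126 -2.49373123 12.12299751] 30.002523064613342
```

View pics/c3.png

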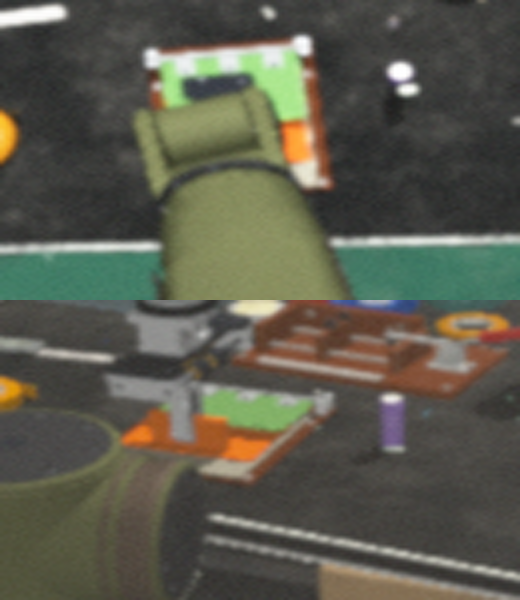

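The strip lies flat under the closed flap. Its rear edge leaves about the expected band of bed showing (top crop ~(305,172)), and it is centred between the rails. It is pressed with about 12 N and gripped with 30 N.

```bash
python3 -c "
from cell import ticket
print(ticket.sign_off())"
```

```text
the job is handed in; nothing more can be done
None
```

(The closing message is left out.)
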